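# Close a culture dish into a stage-top chamber

### The job

Get the loose culture dish beside the chamber ready for the microscope: set it level and fully home in the round recess of the chamber base, then put the clip-on cover over it, square to the base, and press it straight down until both of its clip arms have snapped under the rim and it stays down by itself. Press no harder than the snap needs (it gives at 1 to 2 kg of push; more than 2.5 kg strains the frame), keep the dish level all the time, and leave everything else on the bench where it is.

Things in the scene. Friction and masses are not known exactly. Their poses are not given: they have to be found in the camera images.
- chamber_base: Chamber base, fixed to the bench: grey foot 142x128x4 mm; on it a dark insert (78x74 mm, top 35 mm above the bench) with the round recess for the dish, and round the insert a bright metal frame, 96 mm along x, 100 mm along y, that carries the rim for the clips. A connector block 22 mm high stands on the foot at x = 62 to 80 mm. Origin: on the bench, below the middle of the recess; z up.
- recess (a point): Middle of the recess floor, 29 mm above the bench; the recess is 63 mm in diameter and 6 mm deep.
- mid_height (a point): Point of the base 31 mm above its origin: the middle of the frame's range. The frame's top was set with its screws anywhere from 27.5 to 34.5 mm above the bench; it holds there, but where is not reported, so feel for it. Its rim runs along both y sides: a barb 93 mm wide over both sides at the frame's top, widening to 100 mm at 10 mm below the top, flat underneath.
- cover: White cover, black round collar on top; 106 mm along x, 110 mm along y (114 over its flared feet), 62 mm high, 0.11 to 0.17 kg. Stands on the bench on its skirts. Origin: in the middle, level with the skirts' lower edge; z up. The skirts pass round the plate at the x ends and corners, 1.8 mm clear on each side, their lowest 6 mm flared as a lead-in.
- collar (a point): Foot of the collar, in the middle of the cover's flat top, 46 mm above the cover's origin. The collar (56 mm diameter, 16 mm high, window in it) is the grip; fingertips may rest on the flat top beside it to press.
- stop_face (a point): Point in the middle of the cover, level with its stop faces, 22 mm above its origin. Fully home, the stop faces lie on the frame's top, cover and base in line, x axes parallel (either way round): cover origin 5.5 to 12.5 mm above base origin, as the frame is set. Past home it is stiff as the bench. A sprung ring inside meets the dish 2 to 9 mm short of home and pushes back with 4 to 7 N.
- pin_left (a point): Pin of the clip arm at y = +50 mm, 36 mm above the cover's origin. The black rigid arm (52 mm wide) hangs 33 mm down, sprung inward. Its hook starts to ride on the rim about 9 mm short of home, spreads under growing force and snaps about 0.6 mm short of home (the clips' play): the force drops at once. Press at 20 mm/s or slower: the snap takes 10 to 17 N in all. Not snapped, it rises again.
- pin_right (a point): The same at y = -50 mm; press straight down so that both snap.
- dish: Round covered culture dish, 60 mm diameter, 14 mm high, 0.02 kg, pale pink, lying on the bench; its lowest 4 mm are 56 mm wide. Origin: middle of its underside, z up. Home in the recess, its upper 8 mm stand out.
- tweezers: Not to be moved: steel tweezers lying flat, 124 mm long, 9 mm high, near the front edge. Origin: middle of its underside.
- coverslips: Not to be moved: square box of cover glasses, 36x36x16 mm, near the front edge. Origin: middle of its underside.
- immersion_oil: Not to be moved: small brown bottle, 30 mm across, 62 mm tall, behind the chamber. Origin: middle of its underside.
- lens_tissue: Not to be moved: flat booklet of lens tissue, 72x100x13 mm, at the right. Origin: middle of its underside.
- bench_timer: Not to be moved: standing timer, 39x68x62 mm, behind and left. Origin: middle of its underside.
- pipettor: Not to be moved: pipettor lying on its side, 236 mm long, 27 mm high, far right. Origin: middle of its underside.
Things that resemble listed ones, but are neither listed nor needed, are in the scene too. Of the things that look like the dish, the smallest one is meant.

How it is judged:
By the outcome, as a careful person would: the job done as asked, in the order asked, and still so for the second after the job is handed in, with the robot touching nothing.
It also fails if it takes over 64 s, if anything falls off the work surface, if the arm or the gripper's body presses on something with over 40 N, if the wrist force passes 120 N, or if a joint passes its speed limit or range.

### The arm

A 6-joint arm with a two-finger parallel gripper is mounted at the origin on a cart in front of the work surface, level with it; the furniture and walls round the work are solid. World frame = base frame: x ahead of the robot, y to its left, z up, the work surface at z = 0. Lengths are in mm, angles in rad, forces in N, time in s.
With the tool pointing down it reaches from about 275 to 1000 mm from the base axis. Payload 8.4 kg.
Tool frame: the origin (TCP) lies on the mounting face of the last link; the fingertips stand 173 mm ahead of it and the grasp point (between the pads) lies 155 mm ahead of it; z points along the fingers, y is the line along which they close (so a half turn about z gives the same grasp; the last joint's range is limited). The gripper opens to 85 mm and grips with 20 to 120 N. Pads are 22 mm wide; open, the fingers measure 114 mm over their backs; the gripper's body (76 mm by 85 mm) begins 54 mm behind the grasp point. The pads swing forward as they close: fully open they stand 13 mm farther back than shut.
Start: joints at [-1.113, 0.353, 1.633, -0, 1.155, -0.002], TCP at [277.355, -560.093, 404.681] pointing down, gripper open.
Joint ranges: [-2.63, 2.63], [-0.92, 2.1], [0.06, 2.66], [-1.3, 4.44], [0, 2.69], [-3.02, 3.02]. Speed limits (rad/s): [2.22, 2.22, 2.79, 3.14, 3.14, 3.14].

### API

Orientations are given as [roll, pitch, yaw] about the fixed x, y, z axes, in that order (R = Rz(yaw) Ry(pitch) Rx(roll)).
In Python, from rig import r gives the robot as it stands.
- The arm moves only by the tool apply_moves, never from a script. Its argument "deltas" is a list of rows, each an object with "claw": the gripper command: -1 is fully open, 1 is shut, values between are in proportion; "delta_pos": the shift along the tool's x, y, z in cm, a list of three; "yaw": the turn about the tool's z in rad. In form: [{"claw": claw, "delta_pos": [tx, ty, tz], "yaw": yaw}, ...]. A call has 1 to 8 rows; each row shifts and turns the commanded pose from where the row before left it, along the tool's axes as they then stand; what a row does not reach is not made up. A row lasts 1/8 s, in which the tool goes at most 62.5 mm and 10.7 degrees, less where a joint would pass 70% of its speed; a pose out of reach is approached as far as the arm can. A call with a gripper value outside its range is refused whole. The fingers move at their own pace and stop on an object; "grip_force" is the grip in N (left out, the last holds). Time passes only in rows, so rows that do not move let the fingers close. It gives the time, the measured TCP pose, the force, the opening and the grip force at its end, in the units of the state.
- r.sense(): the state, without advancing time (a new reading comes with each control period).
- r.grab_frame(name): name is "scene" or "top" or "wrist"; returns a dict with "img" (480x640x3 uint8, blue, green, red), "z_map" (480x640 float32, mm along the optical axis (not along the pixel's ray), 0 where there is no reading), "fx", "fy", "cx", "cy" (pixels), "eye" and "rotation" of the camera in the world; the wrist camera has in their place "T_tool_cam" (4x4, takes a point from camera to tool coordinates, whose origin is the TCP and whose axes are the flange's). Camera axes: x right, y up, looking along -z (the intrinsics and any distortion apply to the point x, -y, -z); pixel columns grow to the right and rows downward; lengths in mm; the calibration is good to about 2 mm. A picture is of the moment at which its call begins: read the wrist's pose just before it.
- r.sign_off(): hands the job in; it is judged then, once.
The state is a dict: "clock": time; "qpos": joint angles; "qvel": joint speeds; "joint_efforts": joint torques, N m; "eef_pos": TCP position; "tcp_rot": TCP orientation; "contact_force": force on the tool from outside, world axes, zero at the start; "wrist_torque": the same for the moment, N m; "opening": opening from 0.0 (shut) to 1.0 (fully open); "grasp_force": force on a finger pad.
Only numpy, scipy, OpenCV 4.12 (cv2) and the standard library are available. Lean on these libraries where they do the work, as an engineer would, in place of code of your own. Each camera call takes 0.05 s, during which the arm holds its last target. There are 200 camera calls.

## Working session

There is one attempt and no reset: what is moved stays moved. The work goes in short steps, Python scripts to look and compute and a tool call to move; the robot and the scene stay as the last step left them, time stands still between calls to the robot, and variables do not carry over. Pictures are saved under pics/ and viewed, at most 10 in all, crops included, and the job is handed in when it is done.

Besides the shell and the picture viewer there is one more tool, called after "Request:" as name([rows], argument=value, ...), one row to a line, values as JSON. apply_moves: Moves the arm, as the interface text tells. Its arguments: {"type":"object","properties":{"deltas":{"type":"array"},"grip_force":{"type":"number"}},"required":["deltas"]}

```bash
mkdir -p pics; ls
cat > h.py <<'E'
import numpy as np, cv2
from scipy.spatial.transform import Rotation as R
from rig import r
def cloud(f, s=None):
    """world points HxWx3"""
    z=f["z_map"]; v,u=np.mgrid[0:480,0:640]
    p=np.stack([(u-f["cx"])/f["fx"]*z,-(v-f["cy"])/f["fy"]*z,-z],-1)
    if "eye" in f: return p@np.array(f["rotation"]).reshape(3,3).T+np.array(f["eye"])
    T=np.array(f["T_tool_cam"]); p=p@T[:3,:3].T+T[:3,3]
    return p@R.from_euler('xyz',s["tcp_rot"]).as_matrix().T+np.array(s["eef_pos"])
E
python3 - <<'E'
from h import *
s=r.sense(); print(s)
for n in("top","scene"):
    f=r.grab_frame(n); print({k:v for k,v in f.items() if k not in("img","z_map")})
    cv2.imwrite(f"pics/{n}0.png",f["img"]); np.save(f"{n}0.npy",cloud(f,s))
E
```

```text
pics
{'clock': 0.0, 'qpos': array([-1.11338835e+00,  3.53627085e-01,  1.63416945e+00, -1.91434197e-05,
        1.15524418e+00, -2.42841554e-03]), 'qvel': array([-0.00090232,  0.00017327,  0.00107756,  0.00037937,  0.00025982,
       -0.00053638]), 'joint_efforts': array([-5.44982875e-03, -6.05265999e+01, -3.42072773e+01, -4.33687583e-04,
        9.29546775e-03, -1.00347532e-05]), 'eef_pos': array([ 277.24255689, -559.854152  ,  403.95956918]), 'tcp_rot': array([-3.14014455e+00,  1.39864402e-05,  4.59844142e-01]), 'contact_force': array([ 0.00662343,  0.52243095, -0.36843415]), 'wrist_torque': array([ 0.04793528,  0.01224844, -0.01431086]), 'grasp_force': 0.0, 'opening': 1.0030100065241498}
{'fx': 592.3609471681997, 'fy': 592.3609471681997, 'cx': 319.76024688559636, 'cy': 240.0872615342968, 'eye': array([ 363.55748555,  -77.62054592, 1618.44897475]), 'rotation': array([ 0.1185046 , -0.01854934, -1.5942406 ])}Traceback (most recent call last):
  File "<stdin>", line 5, in <module>
  File "h.py", line 8, in cloud
    if "eye" in f: return p@np.array(f["rotation"]).reshape(3,3).T+np.array(f["eye"])
                            ~~~~~~~~~~~~~~~~~~~~~~~~~~~~~~~^^^^^
ValueError: cannot reshape array of size 3 into shape (3,3)
```

```bash
sed -i 's/np.array(f\["rotation"\]).reshape(3,3).T/R.from_euler("xyz",f["rotation"]).as_matrix().T/' h.py
python3 - <<'E'
from h import *
s=r.sense()
for n in("top","scene"):
    f=r.grab_frame(n); 
    cv2.imwrite(f"pics/{n}0.png",f["img"]); c=cloud(f,s); np.save(f"{n}0.npy",c)
    print(n,f["eye"],c[::120,::106].round().tolist())
E
```

```text
top [ 363.55748555  -77.62054592 1618.44897475] [[[948.0, 481.0, 571.0], [1258.0, 482.0, 9.0], [998.0, 107.0, 470.0], [971.0, -109.0, 515.0], [993.0, -329.0, 469.0], [985.0, -544.0, 480.0], [1166.0, -968.0, 140.0]], [[724.0, 481.0, 554.0], [913.0, 485.0, -18.0], [870.0, 168.0, 94.0], [896.0, -115.0, 1.0], [894.0, -417.0, -8.0], [879.0, -708.0, 22.0], [882.0, -1023.0, -3.0]], [[503.0, 477.0, 545.0], [572.0, 482.0, -28.0], [562.0, 184.0, -1.0], [556.0, -107.0, 3.0], [548.0, -397.0, 16.0], [542.0, -689.0, 14.0], [538.0, -994.0, -4.0]], [[288.0, 482.0, 518.0], [242.0, 483.0, -50.0], [180.0, 307.0, -759.0], [170.0, -110.0, -754.0], [160.0, -528.0, -746.0], [278.0, -426.0, 672.0], [139.0, -1372.0, -749.0]]]
scene [1231.99735386 -566.87533437  882.91628747] [[[337.0, -534.0, 613.0], [-1086.0, -103.0, 112.0], [-1076.0, 362.0, 27.0], [-282.0, 431.0, 249.0], [182.0, 479.0, 377.0], [514.0, 478.0, 475.0], [1037.0, -153.0, 748.0]], [[-1068.0, -670.0, -264.0], [-1082.0, -259.0, -408.0], [-1086.0, 268.0, -584.0], [-354.0, 480.0, -280.0], [259.0, 479.0, 36.0], [988.0, -155.0, 621.0], [1078.0, -154.0, 666.0]], [[-942.0, -894.0, -757.0], [-671.0, -485.0, -755.0], [348.0, -301.0, -3.0], [493.0, -78.0, -3.0], [955.0, -234.0, 469.0], [1036.0, -155.0, 494.0], [1125.0, -151.0, 566.0]], [[428.0, -803.0, -3.0], [556.0, -624.0, 11.0], [1023.0, -522.0, 557.0], [1066.0, -457.0, 558.0], [1114.0, -397.0, 569.0], [1150.0, -313.0, 543.0], [1188.0, -176.0, 472.0]]]
```

View pics/top0.png

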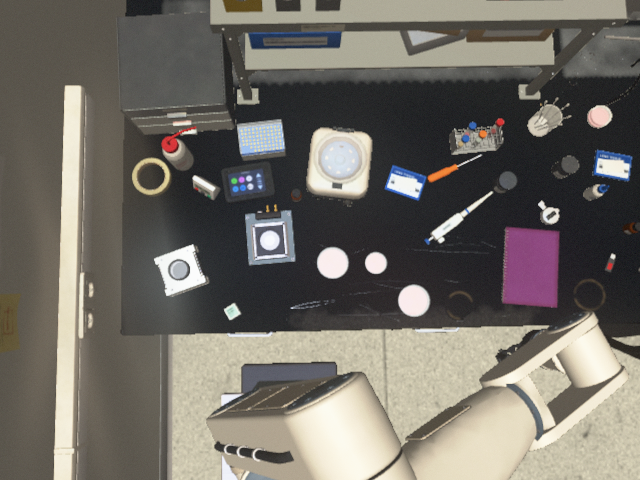

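View pics/scene0.png

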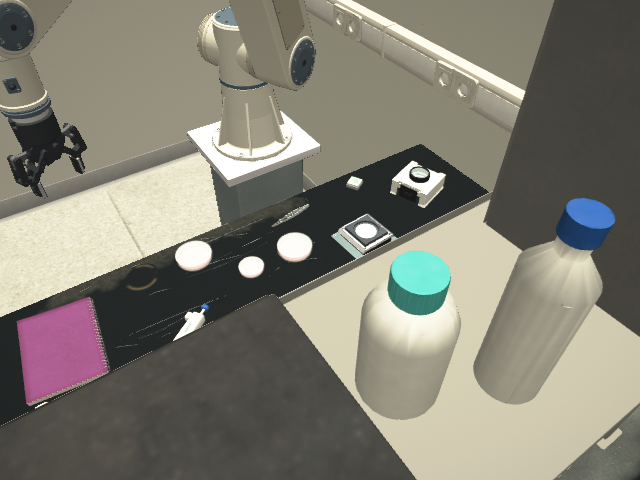

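Top view: lookalikes for the dish are large at (333,263), small at (376,263), large at (413,300) and pink at (600,117); there is also a bright disc in the recess at (270,240). Small (376,263) is the choice. The base is at (270,238), the cover at (181,270), the coverslips at (233,312) and the tweezers at about (320,305). I'll check with a crop.

Run:
```python
from h import *
im=cv2.imread("pics/top0.png"); 
a=cv2.resize(im[205:325,145:305],None,fx=5,fy=5,interpolation=cv2.INTER_CUBIC)
cv2.imwrite("pics/cropA.png",a)
c=np.load("top0.npy")
hsv=cv2.cvtColor(im,cv2.COLOR_BGR2HSV)
for n,(u,v) in dict(big1=(333,263),small=(376,263),big2=(413,300),far=(600,117)).items():
    m=(im[:,:,2]>120).astype(np.uint8); k,l,st,ce=cv2.connectedComponentsWithStats(m)
    i=l[v,u]; print(n,ce[i].round(1),st[i], "diam px",round(2*np.sqrt(st[i][4]/np.pi),1), np.median(c[l==i],axis=0).round(1))
# heights map around base & cover
for n,(u,v) in dict(disc=(270,240),insert=(256,240),cover=(170,262),collar=(180,269),collarrim=(173,269),bench=(220,290)).items(): print(n,np.median(c[v-1:v+2,u-1:u+2].reshape(-1,3),axis=0).round(1))
```

```text
big1 [332.3 262.4] [317 247  32  32 803] diam px 32.0 [ 491.  -143.9   20.1]
small [375.5 262.6] [365 252  22  22 388] diam px 22.2 [ 488.6 -261.6   13.2]
big2 [413.5 300.3] [398 284  32  33 815] diam px 32.2 [ 384.6 -360.1   19.9]
far [599.1 115.9] [587 105  26  24 454] diam px 24.0 [ 886.7 -902.8   25.2]
disc [555.4  22.6  28.9]
insert [555.8  60.3  30.7]
cover [500.2 286.6  44. ]
collar [479.9 257.5  59.9]
collarrim [480.1 275.7  60.6]
bench [424.8 162.2  -1.3]
```

View pics/cropA.png

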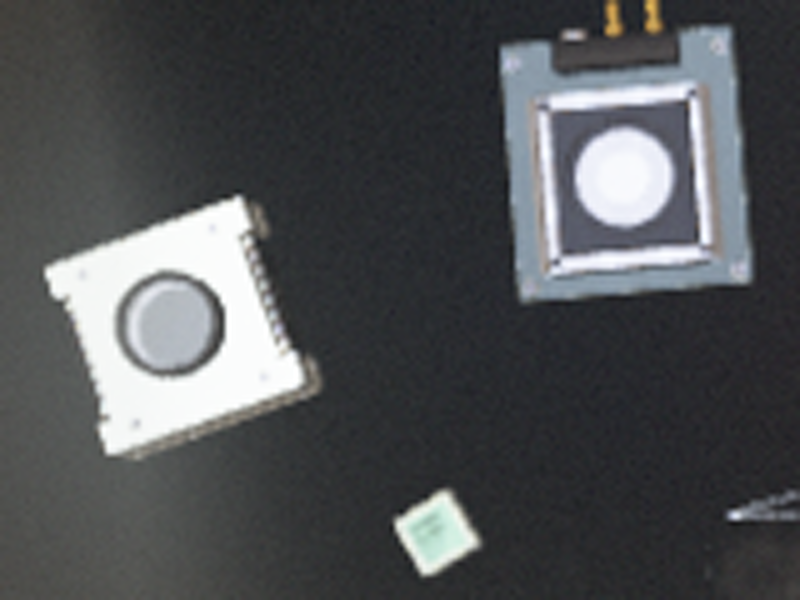

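The crop shows the small dish is the right one: 22 px, about 60 mm across, top at 13 mm. The base foot corners are at crop (500,45), (733,27), (752,283) and (520,303), with the connector on the upper side. The recess is empty. The cover has clip arms at its left and right sides and its collar at crop (170,324).

```bash
cat >> h.py <<'E'
def ray(f,u,v,z,s=None):
    """pixel -> world xy on plane z"""
    d=np.array([(u-f["cx"])/f["fx"],-(v-f["cy"])/f["fy"],-1.])
    if "eye" in f: M=R.from_euler("xyz",f["rotation"]).as_matrix(); e=np.array(f["eye"])
    else:
        T=np.array(f["T_tool_cam"]); Q=R.from_euler('xyz',s["tcp_rot"]).as_matrix()
        M=Q@T[:3,:3]; e=np.array(s["eef_pos"])+Q@T[:3,3]
    w=M@d; return (e+w*(z-e[2])/w[2])[:2]
E
python3 - <<'E'
from h import *
f=r.grab_frame("top"); g=lambda x,y,z:ray(f,(x+.5)/5-.5+145,(y+.5)/5-.5+205,z)
def quad(n,P,z):
    w=np.array([g(*p,z) for p in P]); e=np.diff(np.vstack([w,w[:1]]),axis=0)
    print(n,"mid",w.mean(0).round(1),"len",np.linalg.norm(e,axis=1).round(),"ang",np.degrees(np.arctan2(e[:,1],e[:,0])).round(1))
quad("foot",[(500,45),(733,27),(752,283),(520,303)],4)
quad("insert",[(550,108),(692,98),(703,248),(561,258)],35)
quad("frame",[(536,95),(708,83),(722,262),(547,277)],31)
quad("cover",[(45,270),(242,195),(312,382),(108,455)],46)
print("collar",g(170,324,62),"disc",g(622,177,29),"dish",ray(f,375.5,262.6,13))
E
```

```text
foot mid [565.5  24.6] len [129. 142. 127. 143.] ang [ -86.7 -176.8   93.7    3.9]
insert mid [554.   22.6] len [77. 82. 76. 81.] ang [ -87.1 -176.8   92.8    3.5]
frame mid [553.9  21.9] len [93. 98. 94. 99.] ang [ -87.1 -176.5   93.7    2.8]
cover mid [479.2 260.6] len [111. 107. 113. 104.] ang [ -70.  -159.7  108.6   19. ]
collar [478.72480919 260.72453172] disc [555.23656658  25.42220901] dish [ 489.06256129 -262.16513517]
```

Request:
apply_moves([
  {"claw":-1,"delta_pos":[0,0,1.2],"yaw":0.134},
  {"claw":-1,"delta_pos":[0,0,1.2],"yaw":0.134},
  {"claw":-1,"delta_pos":[0,0,1.2],"yaw":0.134},
  {"claw":-1,"delta_pos":[2.86,-3.56,0.5],"yaw":0},
  {"claw":-1,"delta_pos":[2.86,-3.56,0.5],"yaw":0},
  {"claw":-1,"delta_pos":[2.86,-3.56,0.5],"yaw":0},
  {"claw":-1,"delta_pos":[2.86,-3.56,0.5],"yaw":0},
  {"claw":-1,"delta_pos":[2.86,-3.56,0.5],"yaw":0},
])

```text
clock: 1.2
eef_pos: [410.5, -372.9, 343.5]
tcp_rot: [3.142, -0.0, 0.058]
contact_force: [1.8, 1.1, -0.7]
opening: 0.998
grasp_force: 0.0
```

Request:
apply_moves([
  {"claw":-1,"delta_pos":[2.86,-3.56,0.5],"yaw":0},
  {"claw":-1,"delta_pos":[2.86,-3.56,0.5],"yaw":0},
  {"claw":-1,"delta_pos":[2.86,-3.56,0.5],"yaw":0},
  {"claw":-1,"delta_pos":[0,0,0],"yaw":0},
])

```text
clock: 1.7
eef_pos: [490.6, -260.3, 328.2]
tcp_rot: [-3.141, 0.0, 0.061]
contact_force: [-0.4, -0.7, 0.3]
opening: 1.001
grasp_force: 0.0
```

Run:
```python
from h import *
s=r.sense(); f=r.grab_frame("wrist"); print(s["clock"],s["eef_pos"],s["tcp_rot"],s["contact_force"],s["qpos"]); print(f["T_tool_cam"].round(3).tolist(),f["fx"],f["cx"],f["cy"],[k for k in f])
cv2.imwrite("pics/w1.png",f["img"]); c=cloud(f,s); np.save("w1.npy",c)
im=f["img"]; m=(im.min(2)>110).astype(np.uint8); k,l,st,ce=cv2.connectedComponentsWithStats(m)
for i in range(1,k):
    if st[i][4]>1500: print(st[i],ce[i].round(1),np.nanmedian(c[l==i],axis=0).round(1),"ray",ray(f,*ce[i],14,s).round(1))
```

```text
1.7 [ 490.55557258 -260.31007553  328.22159176] [-3.14082225e+00  3.34345849e-04  6.11062338e-02] [-0.43308516 -0.66282126  0.30827271] [-4.90708351e-01  3.33194889e-01  1.85358137e+00  5.88753197e-04
  9.55505069e-01  1.01864188e+00]
[[0.0, 0.965, 0.26, 64.847], [1.0, -0.0, -0.001, 0.623], [-0.001, 0.26, -0.965, 31.254], [0.0, 0.0, 0.0, 1.0]] 358.0744152448174 316.8945466856822 241.4320473213709 ['img', 'z_map', 'fx', 'fy', 'cx', 'cy', 'T_tool_cam']
[   0    3   57  196 6840] [ 21.2 115.6] [557.5 -28.9   3.6] ray [562.7 -35. ]
[ 516   75  124  107 5211] [583.8 130.5] [ 577.2 -448.8   25.7] ray [ 578.  -457.6]
[ 118  164  111  107 9297] [173. 217.] [ 493.8 -147.6   20.3] ray [ 492.2 -145. ]
[ 286  193   73   72 4154] [321.9 228.5] [ 490.2 -264.9   14.1] ray [ 490.1 -265.1]
[ 378  305   66   92 4030] [407.8 354.1] [ 382.4 -346.3   20.5] ray [ 379.8 -349.2]
[ 502  433   69   47 2070] [533.7 460.8] [ -506.1 -1101.1  -749.6] ray [ 269.6 -487.6]
```

View pics/w1.png

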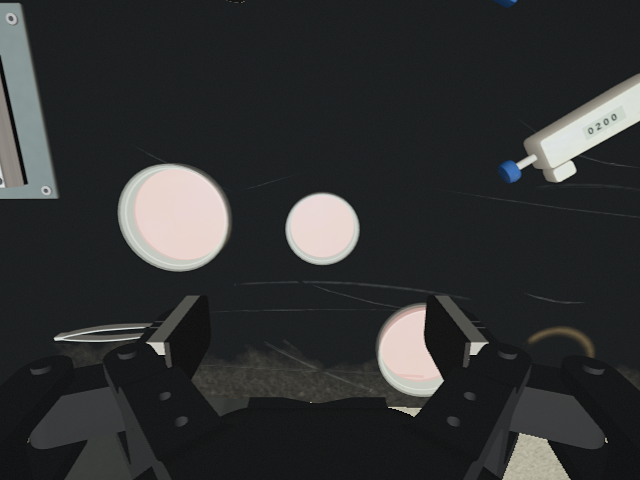

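The wrist view shows the dish at (322,228), 73 px across, clear of the fingers' line, with a big dish at (173,217). I'll use about (490,-264).

Request:
apply_moves([
  {"claw":-1,"delta_pos":[-0.07,0.4,3.8],"yaw":0},
  {"claw":-1,"delta_pos":[0,0,4.0],"yaw":0},
  {"claw":-1,"delta_pos":[0,0,4.0],"yaw":0},
  {"claw":-1,"delta_pos":[0,0,2.5],"yaw":0},
  {"claw":-1,"delta_pos":[0,0,1.0],"yaw":0},
  {"claw":-1,"delta_pos":[0,0,0],"yaw":0},
], grip_force=20)

```text
clock: 2.5
eef_pos: [488.6, -267.2, 175.6]
tcp_rot: [-3.141, 0.001, 0.057]
contact_force: [0.6, -0.1, 0.3]
opening: 0.998
grasp_force: 0.0
```

Run:
```python
from h import *
s=r.sense(); f=r.grab_frame("wrist"); print(s["eef_pos"],s["contact_force"])
cv2.imwrite("pics/w2.png",f["img"]); c=cloud(f,s)
im=f["img"]; m=(im.min(2)>110).astype(np.uint8); k,l,st,ce=cv2.connectedComponentsWithStats(m)
for i in range(1,k):
    if st[i][4]>1500: print(st[i],ce[i].round(1),np.nanmedian(c[l==i],axis=0).round(1),"ray",ray(f,*ce[i],14,s).round(1))
```

```text
[ 488.55327228 -267.16241041  175.59746385] [ 0.63604159 -0.11104382  0.33697345]
[    0   184   125   202 18708] [ 53.6 281. ] [ 498.8 -169.3   20.2] ray [ 496.4 -165. ]
[  234   237   151   139 16361] [309.2 306.7] [ 491.3 -264.6   14.1] ray [ 491.2 -264.7]
[ 502  436   68   44 1891] [533.4 462.7] [ 425.8 -366.3   20. ] ray [ 420.2 -370. ]
```

View pics/w2.png

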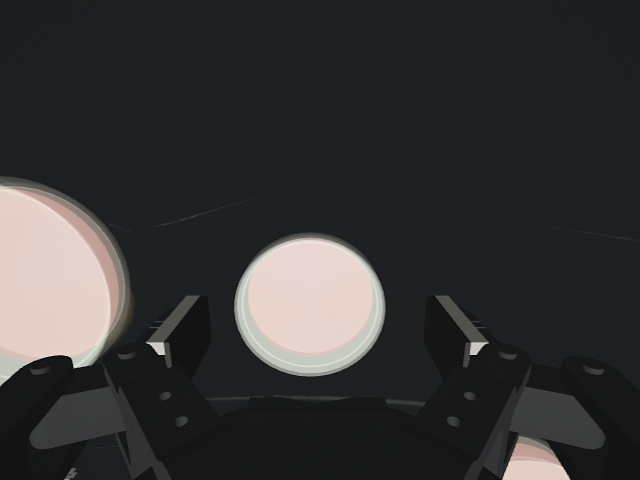

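The dish is at (309,307) between the fingers (mid column 317), about 2.5 mm off in x and y. I'll correct that, close and lift.

Request:
apply_moves([
  {"claw":-1,"delta_pos":[0.27,-0.24,0],"yaw":0},
  {"claw":-1,"delta_pos":[0,0,0],"yaw":0},
  {"claw":0.2,"delta_pos":[0,0,0],"yaw":0},
  {"claw":0.4,"delta_pos":[0,0,0],"yaw":0},
  {"claw":1,"delta_pos":[0,0,0],"yaw":0},
  {"claw":1,"delta_pos":[0,0,0],"yaw":0},
  {"claw":1,"delta_pos":[0,0,0],"yaw":0},
  {"claw":1,"delta_pos":[0,0,0],"yaw":0},
], grip_force=20)

```text
clock: 3.55
eef_pos: [491.5, -264.0, 176.2]
tcp_rot: [3.141, -0.0, 0.058]
contact_force: [-1.2, 1.1, 6.1]
opening: 0.687
grasp_force: 20.3
```

Request:
apply_moves([
  {"claw":1,"delta_pos":[0,0,-0.3],"yaw":0},
  {"claw":1,"delta_pos":[0,0,-1.5],"yaw":0},
  {"claw":1,"delta_pos":[0,0,-3.0],"yaw":0},
  {"claw":1,"delta_pos":[0,0,-3.0],"yaw":0},
  {"claw":1,"delta_pos":[0,0,-2.0],"yaw":0},
  {"claw":1,"delta_pos":[0,0,0],"yaw":0},
])

```text
clock: 4.3
eef_pos: [492.0, -264.4, 275.9]
tcp_rot: [3.14, -0.003, 0.058]
contact_force: [0.4, -0.3, -1.0]
opening: 0.683
grasp_force: 21.6
```

Run:
```python
from h import *
s=r.sense(); f=r.grab_frame("wrist"); print(s["eef_pos"],s["contact_force"],s["opening"])
cv2.imwrite("pics/w3.png",f["img"]); c=cloud(f,s); np.save("w3.npy",c)
im=f["img"]; m=(im.min(2)>110).astype(np.uint8); k,l,st,ce=cv2.connectedComponentsWithStats(m)
for i in range(1,k):
    if st[i][4]>1500: print(st[i],ce[i].round(1),np.nanmedian(c[l==i],axis=0).round(1))
i=l[290,317]
P=c[(l==i)&(np.abs(f["z_map"]-np.median(f["z_map"][l==i]))<12)]; A=np.c_[P[:,:2],np.ones(len(P))]
# top plane fit
t=P[P[:,2]>np.percentile(P[:,2],40)]
print(len(P),np.percentile(P[:,2],[2,25,50,75,98]).round(1), np.linalg.lstsq(np.c_[t[:,:2]-t[:,:2].mean(0),np.ones(len(t))],t[:,2],rcond=None)[0])
```

```text
[ 491.97644474 -264.36971599  275.87443899] [ 0.42572552 -0.27351216 -0.98567261] 0.6833000523788008
[ 551   98   89   95 4315] [604.6 148.4] [ 565.5 -435.5   24.6]
[   66   172   137   129 13770] [134.3 235.7] [ 494.7 -147.7   20.3]
[  244   245   146   137 15847] [316.8 313.4] [ 492.3 -265.3  113.6]
15774 [112.4 113.2 113.6 114.  114.8] [ 2.35949145e-03 -6.62285993e-04  1.14012889e+02]
```

View pics/w3.png

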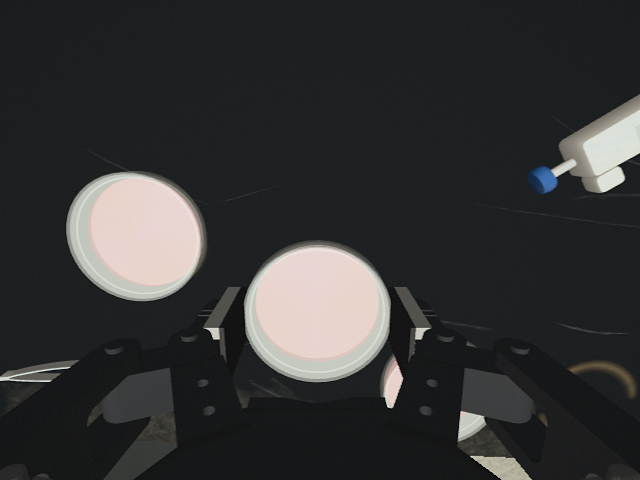

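The wrist view shows the dish gripped level between the pads at (317,313). Next I move to just in front of the base and look.

Request:
apply_moves([
  {"claw":1,"delta_pos":[-0.18,-2.3,0],"yaw":0},
  {"claw":1,"delta_pos":[-0.18,-5.0,0],"yaw":0},
  {"claw":1,"delta_pos":[-0.18,-6.0,0],"yaw":0},
  {"claw":1,"delta_pos":[-0.18,-6.0,0],"yaw":0},
  {"claw":1,"delta_pos":[-0.18,-5.0,0],"yaw":0},
  {"claw":1,"delta_pos":[-0.18,-4.0,0],"yaw":0},
  {"claw":1,"delta_pos":[0,0,0],"yaw":0},
  {"claw":1,"delta_pos":[0,0,0],"yaw":0},
])

```text
clock: 5.35
eef_pos: [463.6, 18.2, 273.1]
tcp_rot: [3.141, 0.001, 0.059]
contact_force: [0.9, 0.9, -0.2]
opening: 0.679
grasp_force: 21.7
```

Run:
```python
from h import *
s=r.sense(); f=r.grab_frame("wrist"); print(s["eef_pos"],s["tcp_rot"],s["contact_force"],s["opening"])
cv2.imwrite("pics/w4.png",f["img"]); c=cloud(f,s); np.save("w4.npy",c); np.save("w4z.npy",f["z_map"])
```

```text
[463.62876154  18.21313507 273.09481506] [3.14149830e+00 1.41497161e-03 5.90495746e-02] [ 0.89248841  0.9135937  -0.19658141] 0.6789041858054975
```

View pics/w4.png

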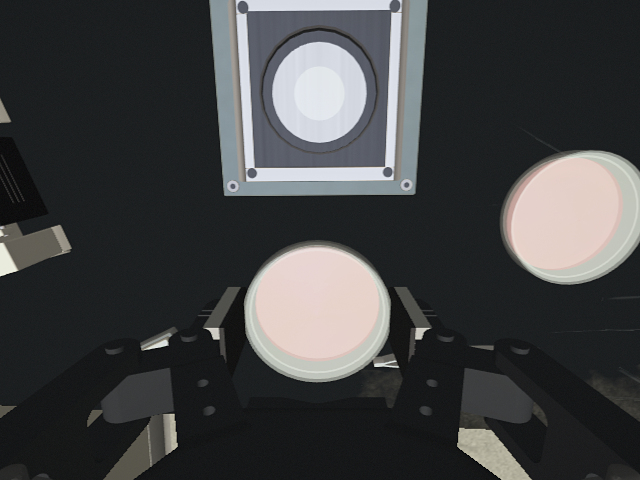

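The recess rim spans columns 262–377 and rows 28–152. Insert corners are about (247,10), (391,11), (386,167) and (254,168). Foot front corners are (224,195) and (415,194).

Run:
```python
from h import *
s=r.sense(); f=r.grab_frame("wrist"); c=np.load("w4.npy")
L,Rr,T,B=[ray(f,u,v,35,s) for u,v in((262,90),(377.3,90),(319.5,27.5),(319.5,152.5))]
print("recess",L.round(1),Rr.round(1),T.round(1),B.round(1),"diam",np.linalg.norm(L-Rr).round(1),np.linalg.norm(T-B).round(1),"mid y",((L+Rr)/2).round(1),"mid x",((T+B)/2).round(1))
disc=[ray(f,u,v,29,s) for u,v in((272,92),(367,92),(319.5,41.5),(319.5,143))]; print("disc",np.mean(disc,0).round(1),np.round(disc,1).tolist())
q=np.array([ray(f,u,v,35,s) for u,v in((247,10),(391,11),(386,167),(254,168))]); e=np.diff(np.vstack([q,q[:1]]),axis=0)
print("insert",q.mean(0).round(1),np.linalg.norm(e,axis=1).round(1),np.degrees(np.arctan2(e[:,1],e[:,0])).round(1))
a,b=ray(f,224,195,4,s),ray(f,415,194,4,s); print("foot",(a+b)/2,np.degrees(np.arctan2(*(a-b)[::-1]))-90)
md=lambda u,v:np.median(c[v-2:v+3,u-2:u+3].reshape(-1,3),axis=0).round(1)
print("insert z",md(256,60),md(386,130),md(320,160),"frame",md(245,90),md(395,90),md(320,174),md(320,5),"floor",md(290,90),md(320,120),"foot",md(320,188),md(232,120))
print("dish",md(317,313),"ray",ray(f,316.8,313.4,s["eef_pos"][2]-162.2,s))
```

```text
recess [555.1  51.7] [558.7 -10.1] [586.8  22.7] [524.4  18.9] diam 61.9 62.5 mid y [556.9  20.8] mid x [555.6  20.8]
disc [556.2  20.8] [[555.2, 47.0], [558.2, -5.4], [581.8, 22.3], [529.5, 19.2]]
insert [555.3  20.8] [73.4 78.  74.8 79. ] [ -87.  -175.6   93.8    3.3]
foot [496.68093434  17.00025161] 3.6289255684136776
insert z [569.4  55.8  34.4] [538.6 -17.8  28.3] [519.9  19.   34.3] frame [555.2  62.9  27.2] [560.1 -20.4  27.4] [511.6  18.4  27.4] [599.   23.8  27.7] floor [556.4  37.8  28.9] [541.7  20.2  28.9] foot [500.5  17.5   3.5] [540.   75.4   3.1]
dish [463.1  17.3 110.7] ray [463.43435178  16.92952696]
```

Request:
apply_moves([
  {"claw":1,"delta_pos":[1.65,0.04,0],"yaw":0},
  {"claw":1,"delta_pos":[3.3,0.04,0],"yaw":0},
  {"claw":1,"delta_pos":[3.0,0.04,0],"yaw":0},
  {"claw":1,"delta_pos":[1.3,0.08,1.0],"yaw":0},
  {"claw":1,"delta_pos":[0,0,2.5],"yaw":0},
  {"claw":1,"delta_pos":[0,0,2.0],"yaw":0},
  {"claw":1,"delta_pos":[0,0,0],"yaw":0},
  {"claw":1,"delta_pos":[0,0,0],"yaw":0},
])

```text
clock: 6.45
eef_pos: [556.9, 21.0, 218.9]
tcp_rot: [-3.142, 0.0, 0.057]
contact_force: [0.1, -0.6, 0.2]
opening: 0.68
grasp_force: 21.7
```

Run:
```python
from h import *
s=r.sense(); f=r.grab_frame("wrist"); print(s["eef_pos"],s["tcp_rot"],s["contact_force"],s["opening"])
cv2.imwrite("pics/w5.png",cv2.resize(f["img"][90:390,120:520],None,fx=2,fy=2)); c=cloud(f,s); np.save("w5.npy",c)
```

```text
[556.86469108  20.9837254  218.85029724] [-3.14158698e+00  9.71157163e-05  5.74423888e-02] [ 0.06338378 -0.57883792  0.21986446] 0.6800213863653316
```

View pics/w5.png

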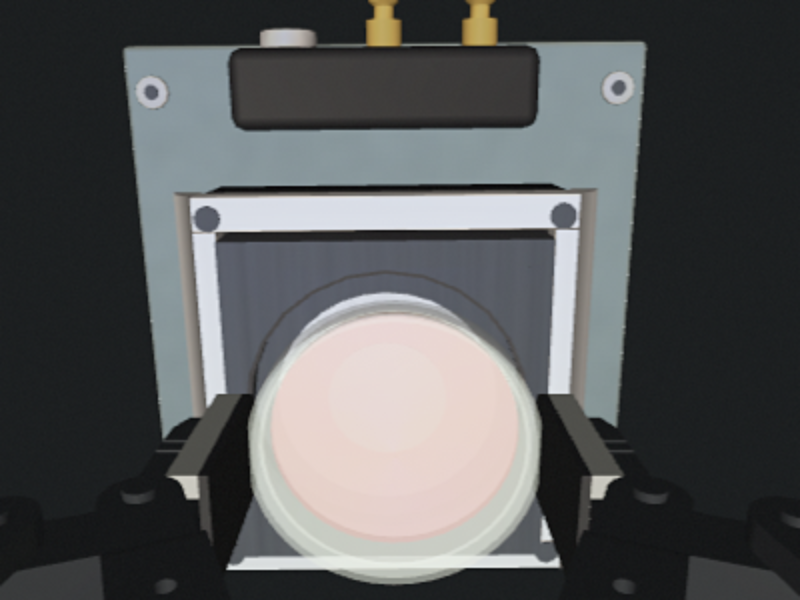

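The crop shows the recess rim arc topping at crop (388,272), with sides at about (258,350) and (521,350). The dish is nearly concentric at crop column 394.

Run:
```python
from h import *
s=r.sense(); f=r.grab_frame("wrist"); o=lambda x,y:(120+(x+.5)/2-.5,90+(y+.5)/2-.5)
g=lambda x,y,z:ray(f,*o(x,y),z,s)
im=cv2.resize(f["img"][90:390,120:520],None,fx=2,fy=2); gr=cv2.cvtColor(im,cv2.COLOR_BGR2GRAY).astype(float)
# dark thin rim arc: per-column darkest row close to expected arc
pts=[]
for x in range(290,490,6):
    y0=272+ (131-np.sqrt(max(131**2-(x-389)**2,0)))*0.97
    a=int(y0)-8; col=gr[a:a+17,x]; pts.append((x,a+int(col.argmin()),col.min()))
w=np.array([g(x,y,35) for x,y,_ in pts])
A=np.c_[2*w,np.ones(len(w))]; from scipy.optimize import least_squares
fit=least_squares(lambda p:np.hypot(*(w-p).T)-31.5,[556,21],loss="soft_l1",f_scale=.3); print("circle fixed r",fit.x.round(2),np.abs(fit.fun).mean().round(2))
fit=least_squares(lambda p:np.hypot(*(w-p[:2]).T)-p[2],[556,21,31],loss="soft_l1",f_scale=.3); print("free",fit.x.round(2))
print("insert back mid",(g(215,237,35)+g(553,238,35))/2, g(388,272,35), g(258,350,35),g(521,350,35))
print("dish",ray(f,316.8,313.4,s["eef_pos"][2]-162.2,s),s["eef_pos"])
```

```text
circle fixed r [556.07  21.83] 0.09
free [555.88  21.82  31.67]
insert back mid [595.34729094  24.70574802] [587.78237172  23.43404559] [568.14435088  51.66476301] [571.55140508  -7.47812345]
dish [556.89200789  20.32447926] [557.0448023   21.05513379 219.25708854]
```

Request:
apply_moves([
  {"claw":1,"delta_pos":[-0.08,-0.145,0],"yaw":0},
  {"claw":1,"delta_pos":[0,0,0.3],"yaw":0},
  {"claw":1,"delta_pos":[0,0,0.3],"yaw":0},
  {"claw":1,"delta_pos":[0,0,0.2],"yaw":0},
  {"claw":1,"delta_pos":[0,0,0.1],"yaw":0},
  {"claw":1,"delta_pos":[0,0,0.1],"yaw":0},
  {"claw":1,"delta_pos":[0,0,0.1],"yaw":0},
  {"claw":1,"delta_pos":[0,0,0],"yaw":0},
])

```text
clock: 7.55
eef_pos: [555.8, 22.6, 207.6]
tcp_rot: [-3.142, 0.0, 0.058]
contact_force: [0.6, -0.8, 0.0]
opening: 0.685
grasp_force: 21.7
```

Request:
apply_moves([
  {"claw":1,"delta_pos":[0,0,0.1],"yaw":0},
  {"claw":1,"delta_pos":[0,0,0.05],"yaw":0},
  {"claw":1,"delta_pos":[0,0,0],"yaw":0},
])

```text
clock: 7.92
eef_pos: [555.9, 22.6, 206.2]
tcp_rot: [-3.142, 0.0, 0.058]
contact_force: [0.0, -0.8, 0.2]
opening: 0.682
grasp_force: 21.7
```

Request:
apply_moves([
  {"claw":1,"delta_pos":[0,0,0.05],"yaw":0},
  {"claw":1,"delta_pos":[0,0,0.03],"yaw":0},
  {"claw":1,"delta_pos":[0,0,0],"yaw":0},
])

```text
clock: 8.3
eef_pos: [555.8, 22.6, 205.4]
tcp_rot: [-3.142, 0.0, 0.058]
contact_force: [0.3, -0.4, 0.2]
opening: 0.682
grasp_force: 21.7
```

Request:
apply_moves([
  {"claw":1,"delta_pos":[0,0,0.03],"yaw":0},
  {"claw":1,"delta_pos":[0,0,0],"yaw":0},
])

```text
clock: 8.55
eef_pos: [555.9, 22.6, 205.3]
tcp_rot: [-3.142, -0.0, 0.058]
contact_force: [-0.8, 1.5, 3.9]
opening: 0.681
grasp_force: 22.0
```

Request:
apply_moves([
  {"claw":-0.45,"delta_pos":[0,0,0],"yaw":0},
  {"claw":-0.6,"delta_pos":[0,0,0],"yaw":0},
  {"claw":-0.8,"delta_pos":[0,0,0],"yaw":0},
  {"claw":-0.9,"delta_pos":[0,0,-0.5],"yaw":0},
  {"claw":-0.9,"delta_pos":[0,0,-3.0],"yaw":0},
  {"claw":-0.9,"delta_pos":[0,0,-5.0],"yaw":0},
  {"claw":-0.9,"delta_pos":[-1.5,0,-1.5],"yaw":0},
  {"claw":-0.9,"delta_pos":[0,0,0],"yaw":0},
])

```text
clock: 9.55
eef_pos: [540.7, 21.7, 306.5]
tcp_rot: [3.142, -0.002, 0.058]
contact_force: [-0.6, -0.0, -0.2]
opening: 0.953
grasp_force: 0.0
```

Run:
```python
from h import *
s=r.sense(); f=r.grab_frame("wrist"); print(s["eef_pos"],s["tcp_rot"],s["contact_force"],s["opening"])
cv2.imwrite("pics/w6.png",f["img"]); c=cloud(f,s); np.save("w6.npy",c)
# dish-top / frame / insert heights
sel=np.hypot(c[:,:,0]-556,c[:,:,1]-22)<26; sel&=(c[:,:,2]>20)&(c[:,:,2]<60); t=c[sel]
print("dish top z, slopes",len(t),np.percentile(t[:,2],[5,50,95]).round(1),np.linalg.lstsq(np.c_[t[:,:2]-t[:,:2].mean(0),np.ones(len(t))],t[:,2],rcond=None)[0].round(4))
q=R.from_euler('z',-3.5,degrees=True).as_matrix()[:2,:2]; b=(c[:,:,:2]-[556,22])@q.T
for n,x0,x1,y0,y1 in(("insert",32,36,-30,30),("frame+x",41,46,-40,40),("frame+y",-30,30,41.5,45),("frame-y",-30,30,-45,-41.5),("bench",-200,200,70,200)):
    m=(b[:,:,0]>x0)&(b[:,:,0]<x1)&(b[:,:,1]>y0)&(b[:,:,1]<y1); print(n,m.sum(),np.percentile(c[m][:,2],[10,50,90]).round(1) if m.any() else "")
```

```text
[540.65807041  21.73647511 306.4904417 ] [ 3.14153922e+00 -2.20362084e-03  5.78133713e-02] [-0.55315852 -0.04676842 -0.20628966] 0.9526072884060144
dish top z, slopes 4721 [42.  43.1 44.1] [-1.0000e-04 -4.0000e-04  4.3045e+01]
insert 567 [33.7 34.6 35.4]
frame+x 845 [26.5 27.4 28.3]
frame+y 1720 [ 27.2 179.8 201.6]
frame-y 1720 [ 27.3 180.5 201.9]
bench 63332 [-3.3 -2.2 28.2]
```

View pics/w6.png

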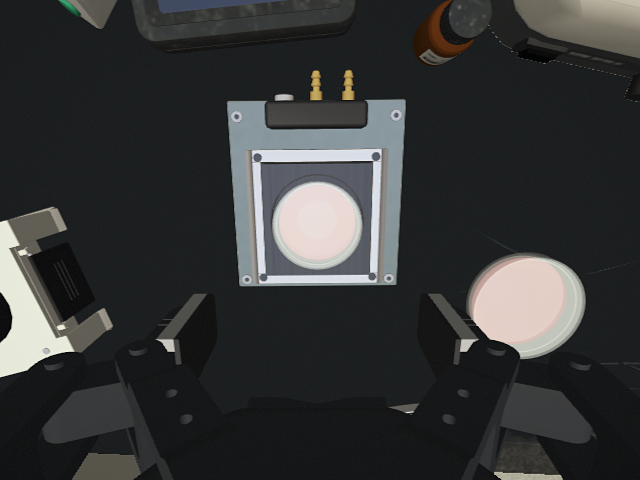

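The picture shows the dish seated at (318,224) inside the recess, its top level at 43 mm, so it is home. The frame top is about 27.8 mm. The cover is next.

Request:
apply_moves([
  {"claw":-0.9,"delta_pos":[0,0,-2.0],"yaw":-0.14},
  {"claw":-0.9,"delta_pos":[0,0,-2.0],"yaw":-0.14},
  {"claw":-0.9,"delta_pos":[0.35,-4.07,-0.4],"yaw":0},
  {"claw":-0.9,"delta_pos":[0.35,-4.07,-0.4],"yaw":0},
  {"claw":-0.9,"delta_pos":[0.35,-4.07,-0.4],"yaw":0},
  {"claw":-0.9,"delta_pos":[0.35,-4.07,-0.4],"yaw":0},
  {"claw":-0.9,"delta_pos":[0.35,-4.07,-0.4],"yaw":0},
  {"claw":-0.9,"delta_pos":[0.35,-4.07,-0.4],"yaw":0},
])

```text
clock: 10.6
eef_pos: [479.5, 260.5, 367.9]
tcp_rot: [3.141, 0.002, 0.338]
contact_force: [0.5, 0.2, -0.9]
opening: 0.947
grasp_force: 0.0
```

Request:
apply_moves([
  {"claw":-0.9,"delta_pos":[0,0,0],"yaw":0},
  {"claw":-0.9,"delta_pos":[0,0,0],"yaw":0},
])

```text
clock: 10.85
eef_pos: [479.8, 258.9, 368.0]
tcp_rot: [3.141, 0.002, 0.339]
contact_force: [-0.3, -0.2, 0.4]
opening: 0.948
grasp_force: 0.0
```

Run:
```python
from h import *
s=r.sense(); f=r.grab_frame("wrist"); print(s["eef_pos"],s["tcp_rot"],s["contact_force"],s["opening"])
im=f["img"]; cv2.imwrite("pics/w7.png",im); c=cloud(f,s); np.save("w7.npy",c)
# flat top by height; corners by minAreaRect in world
m=(np.abs(c[:,:,2]-46)<4)&(np.hypot(c[:,:,0]-479,c[:,:,1]-260)<90); 
k,l,st,ce=cv2.connectedComponentsWithStats(m.astype(np.uint8)); i=1+st[1:,4].argmax(); m=l==i
p=c[m]; print("top",m.sum(),np.median(p[:,2]),cv2.minAreaRect(p[:,:2].astype(np.float32)))
# dominant edges in top boundary, by world angle histogram of contour segments
v,u=np.nonzero(m); print("px box",u.min(),u.max(),v.min(),v.max())
cn=(np.abs(c[:,:,2]-61.5)<5)&(np.hypot(c[:,:,0]-479,c[:,:,1]-260)<45); q=c[cn]
print("collar ring",cn.sum(),np.median(q[:,2]),cv2.minEnclosingCircle(q[:,:2].astype(np.float32)))
# base from w6: foot corners
```

```text
[479.8142522  258.93876443 367.99955074] [3.14100112e+00 1.65619265e-03 3.38539520e-01] [-0.31998958 -0.18478623  0.44322036] 0.9476101565833038
top 10935 45.521223311638835 ((479.1024475097656, 259.9953918457031), (106.07209014892578, 109.44447326660156), 18.91385269165039)
px box 247 383 160 284
collar ring 3857 59.89393751999154 ((479.2481384277344, 260.1584777832031), 28.441862106323242)
```

View pics/w7.png

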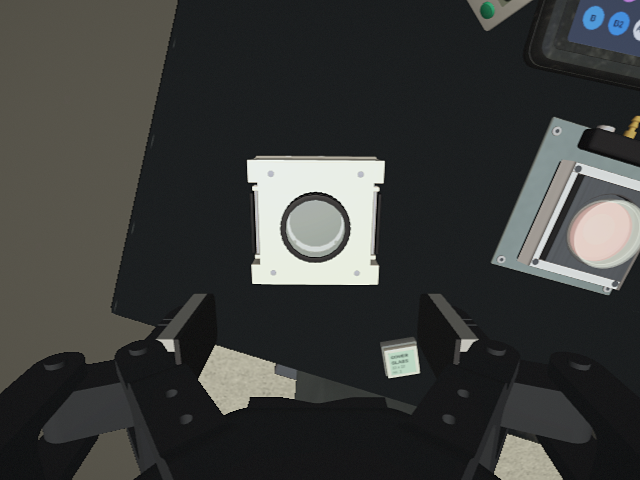

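The picture shows the cover square in view: top corners near (247,160), (384,161), (379,284) and (252,284), collar centre (315,228). I'll fit the yaws of cover and base numerically.

Run:
```python
from h import *
s7=r.sense(); f=r.grab_frame("wrist")
s6=dict(eef_pos=[540.658,21.736,306.49],tcp_rot=[3.1415392,-.0022036,.0578137])
def edge(name,s,z,p,q,n=40,half=5,skip=.08):
    """bright/dark edge points along line p-q -> world line"""
    g=cv2.GaussianBlur(cv2.cvtColor(cv2.imread(f"pics/{name}.png"),cv2.COLOR_BGR2GRAY),(0,0),.7).astype(np.float32)
    p,q=np.array(p,float),np.array(q,float); d=(q-p)/np.linalg.norm(q-p); nn=np.array([-d[1],d[0]]); W=[]
    t=np.arange(-half,half+.01,.25)
    for a in np.linspace(skip,1-skip,n):
        P=p+a*(q-p)+t[:,None]*nn; v=cv2.remap(g,P[:,0].astype(np.float32)[None],P[:,1].astype(np.float32)[None],1)[0]
        W.append(ray(f,*P[np.abs(np.gradient(v)).argmax()],z,s))
    W=np.array(W,np.float32); l=cv2.fitLine(W,cv2.DIST_HUBER,0,.01,.01).ravel()
    return np.degrees(np.arctan2(l[1],l[0]))%90, l[2:].round(1)
print("cover")
for p,q in(((251,284),(379,284)),((249,182),(265,182)),((247,161),(248,180)),((247,160),(384,161))): print(edge("w7",s7,46,p,q))
S=lambda s,z,L:np.array([ray(f,*p,z,s) for p in L])
w=S(s7,46,[(271,174),(361,174),(357,272),(273,272)]); e=np.diff(np.vstack([w,w[:1]]),axis=0); print("screws",w.mean(0),np.degrees(np.arctan2(e[:,1],e[:,0]))%90,np.linalg.norm(e,axis=1))
print("base foot")
for p,q in(((228,101),(240,286)),((405,99),(397,284)),((240,286),(397,284))): print(edge("w6",s6,4,p,q))
print("frame top")
for p,q in(((250,150),(382,149)),((256,284),(380,283)),((264,163),(268,275)),((370,162),(370,275))): print(edge("w6",s6,28,p,q,skip=.15))
w=S(s6,28,[(257,157.5),(376,156.5),(372,276),(264,277.5)]); e=np.diff(np.vstack([w,w[:1]]),axis=0); print("frame screws",w.mean(0),np.degrees(np.arctan2(e[:,1],e[:,0]))%90,np.linalg.norm(e,axis=1))
```

```text
cover
(np.float32(19.331718), array([429.8, 241.6], dtype=float32))
(np.float32(48.451523), array([498.8, 315.5], dtype=float32))
(np.float32(17.743202), array([503.8, 325.6], dtype=float32))
(np.float32(18.852264), array([532.1, 278.9], dtype=float32))
screws [479.78270147 258.92045923] [19.35605054 18.83960791 19.33462294 18.62327543] [72.04976448 83.24367341 72.36375267 83.22003504]
base foot
(np.float32(3.8107958), array([565.5,  86.5], dtype=float32))
(np.float32(3.7828283), array([574.4, -40.6], dtype=float32))
(np.float32(4.0433197), array([496.4,  18.3], dtype=float32))
frame top
(np.float32(3.3810425), array([602.8,  27.6], dtype=float32))
(np.float32(4.246353), array([506.1,  16.5], dtype=float32))
(np.float32(3.877164), array([548.7,  59.7], dtype=float32))
(np.float32(3.7068665), array([562.3, -15.8], dtype=float32))
frame screws [555.23474455  21.74666006] [3.79625278 3.80348531 4.1569468  4.28233763] [80.05564639 85.40931986 79.33915109 85.91187121]
```

Request:
apply_moves([
  {"claw":-0.6,"delta_pos":[0,-0.135,2.0],"yaw":0.005},
  {"claw":-0.6,"delta_pos":[0,0,4.0],"yaw":0},
  {"claw":-0.6,"delta_pos":[0,0,4.0],"yaw":0},
  {"claw":-0.55,"delta_pos":[0,0,2.0],"yaw":0},
  {"claw":-0.5,"delta_pos":[0,0,1.0],"yaw":0},
  {"claw":-0.48,"delta_pos":[0,0,0.6],"yaw":0},
  {"claw":-0.48,"delta_pos":[0,0,0.4],"yaw":0},
  {"claw":-0.48,"delta_pos":[0,0,0],"yaw":0},
], grip_force=20)

```text
clock: 11.95
eef_pos: [479.5, 260.4, 229.4]
tcp_rot: [-3.141, -0.001, 0.333]
contact_force: [0.4, -0.6, -0.2]
opening: 0.74
grasp_force: 0.0
```

Run:
```python
from h import *
s=r.sense(); f=r.grab_frame("wrist"); print(s["eef_pos"],s["tcp_rot"],s["contact_force"])
c=cloud(f,s); np.save("w8.npy",c); cv2.imwrite("pics/w8.png",f["img"])
cn=(np.abs(c[:,:,2]-61)<3)&(np.hypot(c[:,:,0]-479,c[:,:,1]-260)<33); q=c[cn]; print(cn.sum(),np.median(q[:,2]),cv2.minEnclosingCircle(q[:,:2].astype(np.float32)),q[:,:2].min(0),q[:,:2].max(0))
```

```text
[479.48092633 260.4135277  229.43790848] [-3.14149893e+00 -5.94840201e-04  3.32747630e-01] [ 0.42040008 -0.59801659 -0.16063105]
13188 59.87466926848823 ((478.6221618652344, 259.7818603515625), 32.899600982666016) [451.6233667  227.32913843] [507.81007264 292.57504344]
```

Request:
apply_moves([
  {"claw":-0.48,"delta_pos":[0,0,0.5],"yaw":0},
  {"claw":-0.48,"delta_pos":[0,0,0.4],"yaw":0},
  {"claw":-0.48,"delta_pos":[0,0,0.2],"yaw":0},
  {"claw":-0.48,"delta_pos":[0,0,0.1],"yaw":0},
  {"claw":-0.48,"delta_pos":[0,0,0],"yaw":0},
])

```text
clock: 12.62
eef_pos: [479.3, 260.4, 217.0]
tcp_rot: [3.142, 0.0, 0.333]
contact_force: [0.1, 0.5, -0.6]
opening: 0.736
grasp_force: 0.0
```

Request:
apply_moves([
  {"claw":-0.48,"delta_pos":[0,0,0.1],"yaw":0},
  {"claw":-0.48,"delta_pos":[0,0,0.1],"yaw":0},
  {"claw":-0.48,"delta_pos":[0,0,0],"yaw":0},
])

```text
clock: 13.0
eef_pos: [479.3, 260.4, 215.0]
tcp_rot: [3.142, 0.0, 0.333]
contact_force: [-0.5, 0.2, 0.1]
opening: 0.742
grasp_force: 0.0
```

Request:
apply_moves([
  {"claw":-0.48,"delta_pos":[0,0,0.05],"yaw":0},
  {"claw":-0.4,"delta_pos":[0,0,0],"yaw":0},
  {"claw":-0.3,"delta_pos":[0,0,0],"yaw":0},
  {"claw":1,"delta_pos":[0,0,0],"yaw":0},
  {"claw":1,"delta_pos":[0,0,0],"yaw":0},
  {"claw":1,"delta_pos":[0,0,0],"yaw":0},
  {"claw":1,"delta_pos":[0,0,0],"yaw":0},
], grip_force=60)

```text
clock: 13.88
eef_pos: [479.5, 260.4, 215.6]
tcp_rot: [-3.142, -0.001, 0.333]
contact_force: [-4.0, -2.2, 13.1]
opening: 0.632
grasp_force: 62.2
```

Request:
apply_moves([
  {"claw":1,"delta_pos":[0,0,-0.3],"yaw":0},
  {"claw":1,"delta_pos":[0,0,-1.0],"yaw":0},
  {"claw":1,"delta_pos":[0,0,-2.5],"yaw":0},
  {"claw":1,"delta_pos":[0,0,-3.0],"yaw":0},
  {"claw":1,"delta_pos":[0,0,-2.0],"yaw":0.05},
  {"claw":1,"delta_pos":[0,0,-0.5],"yaw":0.1},
  {"claw":1,"delta_pos":[0,0,0],"yaw":0.1},
  {"claw":1,"delta_pos":[0,0,0],"yaw":0.016},
])

```text
clock: 14.88
eef_pos: [479.2, 260.3, 308.0]
tcp_rot: [-3.141, -0.0, 0.067]
contact_force: [-0.0, 0.2, -1.6]
opening: 0.632
grasp_force: 63.9
```

Request:
apply_moves([
  {"claw":1,"delta_pos":[0.5,2.0,0],"yaw":0},
  {"claw":1,"delta_pos":[1.0,4.0,0],"yaw":0},
  {"claw":1,"delta_pos":[1.2,5.0,0],"yaw":0},
  {"claw":1,"delta_pos":[1.2,5.0,0],"yaw":0},
  {"claw":1,"delta_pos":[1.0,4.2,0],"yaw":0},
  {"claw":1,"delta_pos":[0.8,3.0,0],"yaw":0},
  {"claw":1,"delta_pos":[0.31,1.06,0],"yaw":0},
  {"claw":1,"delta_pos":[0,0,0],"yaw":0},
])

```text
clock: 15.88
eef_pos: [555.4, 21.6, 307.4]
tcp_rot: [-3.141, 0.0, 0.066]
contact_force: [-0.6, 0.8, -1.7]
opening: 0.633
grasp_force: 64.1
```

Run:
```python
from h import *
s=r.sense(); f=r.grab_frame("wrist"); print(s["eef_pos"],s["tcp_rot"],s["contact_force"],s["wrist_torque"])
c=cloud(f,s); np.save("w9.npy",c); cv2.imwrite("pics/w9.png",f["img"])
e=np.array(s["eef_pos"]); h=c[:,:,2]-e[2]
m=(np.abs(h+169.5)<6)&(np.hypot(c[:,:,0]-e[0],c[:,:,1]-e[1])<90); k,l,st,ce=cv2.connectedComponentsWithStats(m.astype(np.uint8)); m=l==1+st[1:,4].argmax()
v,u=np.nonzero(m); p=c[m]; b=(p[:,:2]-e[:2])@R.from_euler('z',s["tcp_rot"][2]).as_matrix()[:2,:2]
print("cover top px",u.min(),u.max(),v.min(),v.max(),"h",np.percentile(p[:,2]-e[2],[5,50,95]).round(1))
print("slopes",np.linalg.lstsq(np.c_[b,np.ones(len(b))],p[:,2],rcond=None)[0].round(4),"tool-frame bounds",np.percentile(b,[.5,99.5],axis=0).round(1))
q=b[b[:,0]>b[:,0].max()-3]; print(len(q))
# back-edge line
```

```text
[555.39955888  21.59610378 307.43300423] [-3.14149247e+00  4.26011620e-04  6.60972819e-02] [-0.60530928  0.83565866 -1.74086223] [-0.01021819 -0.03611061  0.07951306]
cover top px 175 458 177 310 h [-171.4 -170.4 -169.2]
slopes [-1.210000e-02 -1.000000e-03  1.375204e+02] tool-frame bounds [[  2.3 -54.1]
 [ 52.5  52.9]]
2501
```

Run:
```python
from h import *
s=dict(eef_pos=np.array([555.3996,21.5961,307.433]),tcp_rot=[-3.1414925,.000426,.0660973]); c=np.load("w9.npy"); e=s["eef_pos"]
f=r.grab_frame("wrist"); h=c[:,:,2]-e[2]; B=(c[:,:,:2]-e[:2])@R.from_euler('z',s["tcp_rot"][2]).as_matrix()[:2,:2]
m=(np.abs(h+170.4)<4)&(B[:,:,0]>32)&(B[:,:,0]<54)&(np.abs(B[:,:,1])<54); b=B[m]
print(m.sum(),np.linalg.lstsq(np.c_[b-[43,0],np.ones(len(b))],h[m],rcond=None)[0].round(4))
m2=(np.abs(h+170.4)<5)&(B[:,:,0]>4)&(B[:,:,0]<54)&(np.abs(B[:,:,1])>31)&(np.abs(B[:,:,1])<53)
for x in range(5,55,8): k=m2&(np.abs(B[:,:,0]-x)<4); print(x,k.sum(),np.median(h[k]).round(2) if k.any() else"",end=" | ")
# back edge by image gradient, rays on the cover top plane
g=cv2.GaussianBlur(cv2.cvtColor(cv2.imread("pics/w9.png"),cv2.COLOR_BGR2GRAY),(0,0),.7).astype(float)
W=[]
for u in range(200,436,6):
    rows=np.nonzero(np.abs(h[:,u]+170.4)<4)[0]
    if not len(rows): continue
    v0=rows[0]; seg=np.abs(np.gradient(g[v0-6:v0+7,u])); W.append(ray(f,u,v0-6+seg.argmax(),e[2]-169.8,s))
W=np.array(W,np.float32); l=cv2.fitLine(W,cv2.DIST_HUBER,0,.01,.01).ravel(); print("\nback edge yaw",np.degrees(np.arctan2(l[1],l[0]))%90,"tool yaw",np.degrees(.0661),"edge dist",((W-e[:2])@[np.cos(.0661),np.sin(.0661)]).mean())
```

```text
14301 [-1.190000e-02 -1.200000e-03 -1.703904e+02]
5 709 -170.41 | 13 1552 -170.37 | 21 1600 -170.39 | 29 1614 -170.38 | 37 2082 -170.32 | 45 2294 -170.32 | 53 1206 -170.47 | 
back edge yaw 3.7998886 tool yaw 3.787251025814742 edge dist 52.531591695809745
```

Request:
apply_moves([
  {"claw":1,"delta_pos":[0.065,-0.075,1.0],"yaw":0},
  {"claw":1,"delta_pos":[0,0,2.5],"yaw":0},
  {"claw":1,"delta_pos":[0,0,1.2],"yaw":0},
  {"claw":1,"delta_pos":[0,0,0.8],"yaw":0},
  {"claw":1,"delta_pos":[0,0,0.3],"yaw":0},
  {"claw":1,"delta_pos":[0,0,0.2],"yaw":0},
  {"claw":1,"delta_pos":[0,0,0],"yaw":0},
])

```text
clock: 16.85
eef_pos: [556.2, 23.1, 247.9]
tcp_rot: [3.142, -0.0, 0.067]
contact_force: [0.1, 0.2, -1.3]
opening: 0.63
grasp_force: 64.2
```

Request:
apply_moves([
  {"claw":1,"delta_pos":[0,0,0.2],"yaw":0},
  {"claw":1,"delta_pos":[0,0,0.2],"yaw":0},
  {"claw":1,"delta_pos":[0,0,0.2],"yaw":0},
  {"claw":1,"delta_pos":[0,0,0],"yaw":0},
])

```text
clock: 17.35
eef_pos: [556.0, 23.1, 241.3]
tcp_rot: [-3.142, 0.0, 0.067]
contact_force: [0.5, -0.3, -1.5]
opening: 0.63
grasp_force: 64.2
```

Request:
apply_moves([
  {"claw":1,"delta_pos":[0,0.05,0.1],"yaw":0},
  {"claw":1,"delta_pos":[0,0,0.15],"yaw":0},
  {"claw":1,"delta_pos":[0,0,0.15],"yaw":0},
  {"claw":1,"delta_pos":[0,0,0.15],"yaw":0},
  {"claw":1,"delta_pos":[0,0,0],"yaw":0},
])

```text
clock: 17.98
eef_pos: [556.1, 22.6, 235.9]
tcp_rot: [-3.142, 0.0, 0.067]
contact_force: [1.2, 0.2, -1.3]
opening: 0.627
grasp_force: 64.2
```

Request:
apply_moves([
  {"claw":1,"delta_pos":[0,0,0.15],"yaw":0},
  {"claw":1,"delta_pos":[0,0,0.15],"yaw":0},
  {"claw":1,"delta_pos":[0,0,0],"yaw":0},
])

```text
clock: 18.35
eef_pos: [556.0, 22.6, 232.9]
tcp_rot: [-3.142, 0.0, 0.067]
contact_force: [0.3, -0.1, -1.0]
opening: 0.633
grasp_force: 64.2
```

Request:
apply_moves([
  {"claw":1,"delta_pos":[0,0,0.15],"yaw":0},
  {"claw":1,"delta_pos":[0,0,0.15],"yaw":0},
  {"claw":1,"delta_pos":[0,0,0.15],"yaw":0},
  {"claw":1,"delta_pos":[0,0,0],"yaw":0},
])

```text
clock: 18.85
eef_pos: [556.3, 22.7, 229.2]
tcp_rot: [3.142, -0.0, 0.067]
contact_force: [-3.1, 1.3, 7.6]
opening: 0.63
grasp_force: 66.3
```

Request:
apply_moves([
  {"claw":1,"delta_pos":[0,0,0.15],"yaw":0},
  {"claw":1,"delta_pos":[0,0,0.15],"yaw":0},
  {"claw":1,"delta_pos":[0,0,0],"yaw":0},
])

```text
clock: 19.23
eef_pos: [556.4, 22.6, 226.6]
tcp_rot: [3.142, -0.001, 0.067]
contact_force: [-2.8, -0.7, 10.2]
opening: 0.634
grasp_force: 67.0
```

Request:
apply_moves([
  {"claw":1,"delta_pos":[0,0,0.1],"yaw":0},
  {"claw":1,"delta_pos":[0,0,0.1],"yaw":0},
  {"claw":1,"delta_pos":[0,0,0],"yaw":0},
])

```text
clock: 19.6
eef_pos: [556.5, 22.6, 224.7]
tcp_rot: [3.142, -0.001, 0.067]
contact_force: [-3.3, 0.0, 12.7]
opening: 0.632
grasp_force: 67.5
```

Request:
apply_moves([
  {"claw":1,"delta_pos":[0,0,0.1],"yaw":0},
  {"claw":1,"delta_pos":[0,0,0],"yaw":0},
])

```text
clock: 19.85
eef_pos: [556.5, 22.6, 223.8]
tcp_rot: [3.142, -0.001, 0.067]
contact_force: [-3.0, -0.0, 13.4]
opening: 0.63
grasp_force: 67.7
```

Request:
apply_moves([
  {"claw":1,"delta_pos":[0,0,0.07],"yaw":0},
  {"claw":1,"delta_pos":[0,0,0],"yaw":0},
])

```text
clock: 20.1
eef_pos: [556.5, 22.6, 222.9]
tcp_rot: [3.142, -0.001, 0.067]
contact_force: [-2.9, 0.2, 10.6]
opening: 0.631
grasp_force: 67.0
```

Request:
apply_moves([
  {"claw":1,"delta_pos":[0,0,0.05],"yaw":0},
  {"claw":1,"delta_pos":[0,0,0],"yaw":0},
])

```text
clock: 20.35
eef_pos: [556.5, 22.6, 221.9]
tcp_rot: [3.142, -0.001, 0.067]
contact_force: [-0.0, 0.3, 5.6]
opening: 0.628
grasp_force: 69.1
```

Request:
apply_moves([
  {"claw":1,"delta_pos":[0,0,0.03],"yaw":0},
  {"claw":1,"delta_pos":[0,0,0],"yaw":0},
])

```text
clock: 20.6
eef_pos: [556.5, 22.6, 221.7]
tcp_rot: [3.142, -0.001, 0.067]
contact_force: [-2.3, -1.1, 6.8]
opening: 0.629
grasp_force: 69.8
```

Request:
apply_moves([
  {"claw":1,"delta_pos":[0,0,0.03],"yaw":0},
  {"claw":1,"delta_pos":[0,0,0],"yaw":0},
])

```text
clock: 20.85
eef_pos: [556.5, 22.6, 221.7]
tcp_rot: [3.141, -0.001, 0.067]
contact_force: [-1.6, -0.2, 10.6]
opening: 0.631
grasp_force: 70.6
```

Position holds while the force rises, so it is at the stop. I'll unload and check that it stays down with a gentle tug.

Request:
apply_moves([
  {"claw":1,"delta_pos":[0,0,-0.08],"yaw":0},
  {"claw":1,"delta_pos":[0,0,-0.05],"yaw":0},
  {"claw":1,"delta_pos":[0,0,0],"yaw":0},
])

```text
clock: 21.22
eef_pos: [556.5, 22.6, 222.3]
tcp_rot: [3.141, -0.001, 0.067]
contact_force: [1.7, -1.2, 4.0]
opening: 0.633
grasp_force: 68.8
```

Request:
apply_moves([
  {"claw":1,"delta_pos":[0,0,-0.06],"yaw":0},
  {"claw":1,"delta_pos":[0,0,0],"yaw":0},
])

```text
clock: 21.48
eef_pos: [556.5, 22.6, 222.4]
tcp_rot: [3.142, -0.001, 0.067]
contact_force: [5.4, -0.8, -7.2]
opening: 0.63
grasp_force: 67.2
```

Held down with a 7 N upward pull and 0.6 mm play. Both clips hold. Releasing.

Request:
apply_moves([
  {"claw":1,"delta_pos":[0,0,0.05],"yaw":0},
  {"claw":-0.3,"delta_pos":[0,0,0],"yaw":0},
  {"claw":-0.5,"delta_pos":[0,0,0],"yaw":0},
  {"claw":-0.6,"delta_pos":[0,0,0],"yaw":0},
  {"claw":-0.6,"delta_pos":[0,0,-0.5],"yaw":0},
  {"claw":-0.6,"delta_pos":[0,0,-3.0],"yaw":0},
  {"claw":-0.6,"delta_pos":[0,0,-5.0],"yaw":0},
  {"claw":-0.6,"delta_pos":[-1.0,0,-4.0],"yaw":0},
])

```text
clock: 22.48
eef_pos: [546.4, 22.0, 349.4]
tcp_rot: [-3.142, -0.001, 0.067]
contact_force: [-0.4, 0.2, -0.4]
opening: 0.797
grasp_force: 0.0
```

Request:
apply_moves([
  {"claw":-0.6,"delta_pos":[0,0,0],"yaw":0},
  {"claw":-0.6,"delta_pos":[0,0,0],"yaw":0},
])

```text
clock: 22.72
eef_pos: [545.8, 22.0, 347.0]
tcp_rot: [-3.142, 0.0, 0.067]
contact_force: [-0.2, 1.1, -0.5]
opening: 0.802
grasp_force: 0.0
```

Run:
```python
from h import *
s=r.sense(); f=r.grab_frame("wrist"); print(s["clock"],s["eef_pos"],s["contact_force"])
c=cloud(f,s); cv2.imwrite("pics/w10.png",f["img"])
m=(np.abs(c[:,:,2]-52)<5)&(np.hypot(c[:,:,0]-556,c[:,:,1]-22)<90); k,l,st,ce=cv2.connectedComponentsWithStats(m.astype(np.uint8)); m=l==1+st[1:,4].argmax()
p=c[m]; b=(p[:,:2]-[556,22])@R.from_euler('z',.067).as_matrix()[:2,:2]
print("top z",np.median(p[:,2]),"slopes",np.linalg.lstsq(np.c_[b,np.ones(len(b))],p[:,2],rcond=None)[0].round(4),cv2.minAreaRect(p[:,:2].astype(np.float32)))
```

```text
22.725 [545.78907241  21.96963412 346.99428338] [-0.24778097  1.10146061 -0.53804301]
top z 52.01732755851697 slopes [ 5.00000e-04 -4.00000e-04  5.20137e+01] ((556.2471923828125, 21.870426177978516), (105.784423828125, 109.88707733154297), 3.83750319480896)
```

```bash
python3 -c "
from rig import r
print(r.sign_off())"
```

```text
the job is handed in; nothing more can be done
None
```

The job is handed in: the dish sits level and home in the recess, and the cover is square on the base, staying down by itself after release. Both clip arms appear snapped: the cover held against a 7 N upward tug and stayed level. The highest push read was about 15 N, below the 2.5 kg limit, and the clock stood at about 23 s of 64 s.

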